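Load a box side into the drilling jig

TASK

Clear the brown offcut off the drilling jig into the green tray. Then lay the pale box side on the jig's bed and push it fully home in the corner, its long side flush against the long fence and one end flush against the end stop; finally swing the red hold-down arm all the way round so that it lies square across the board. Leave the mug, canister, mallet and try square where they are.

Things in the scene. Friction and masses are not known exactly. Their poses are not given: they have to be found in the camera images.
- jig: Fixed drilling jig: grey bed 170 x 250 mm (x, y), 18 mm thick, with two aluminium bars 26 mm wide, 22 mm high above the bed. Long fence: along the jig's y, 246 mm long, inner face at x = +45 mm. End stop: along x from the fence to x = -70 mm, inner face at y = +95 mm. The bed's -x and -y sides are open. Origin: centre of the bed's underside, on the bench; z up.
- jig_corner (a point): Inside corner of the jig, where the inner faces of long fence and end stop meet the top of the bed (18 mm above the bench). Axes as the jig's: x points into the long fence, y into the end stop, z up. A board that is home lies on the -x, -y side of it, its long side on the fence, one end on the stop.
- board: Loose pale wooden box side, 160 x 55 x 20 mm (its x, y, z), 0.09 to 0.18 kg, flat on the bench at first. Origin: centre of its underside, z up. Both ends and both long sides are alike. The fence is 2 mm higher than it, so fingers beside it need room clear of the fence: set it down a few centimetres off, then push.
- offcut: Loose brown wood offcut, 90 x 40 x 32 mm along its x, y, z, about 0.06 to 0.1 kg, a strip of bark on one long side; starts lying on the jig's bed, its length roughly along the jig's y. Origin: centre of its underside, z up.
- tray: Green open tray fixed to the bench, 190 x 150 x 45 mm outside (its x, y, z), walls and floor 5 mm. Origin: centre of its underside.
- holdarm (a joint): Turn of the red hold-down arm about its upright pivot on the long fence, rad. 0: along the fence, pointing to the jig's +y; positive: anticlockwise from above, towards the board; stop at 1.57, square across the board (pointing to the jig's -x); negative: out behind the fence (limit -0.6). Friction (about 1 N at the knob) holds it where it is left. Starts at -0.45 to 0.1.
- holdarm_knob (a point): Top centre of the black round knob standing on the hold-down arm: 14 mm across, 30 mm tall (its foot is the arm's top), 65 mm from the pivot axis. The arm is 24 mm wide, 10 mm thick, its top 33.5 mm above the bed; it swings 3.5 mm clear over a board lying flat.
- holdarm_pivot (a point): The hold-down arm's pivot axis, at the level of the arm's top: jig x = +58 mm, y = +50 mm.
- mug: Bystander: terracotta mug, 76 mm across, 85 mm tall, standing. Origin: centre of its underside.
- canister: Bystander: round wooden canister with lid, 126 mm across, 142 mm tall, standing. Origin: centre of its underside.
- mallet: Bystander: wooden mallet lying down, 300 mm long along its x, head 75 x 130 x 60 mm centred at its x = +120 mm. Origin: on the bench, 140 mm from the handle's end.
- square: Bystander: try square lying flat, blue stock 130 x 24 x 18 mm along its x, steel blade 36 mm wide reaching 208 mm to its +y at x = -45 mm. Origin: under the stock's centre.

How it is judged:
On the way, in this order (a step that is already met when the one before it is completed fails the run):
1. the offcut lies in the tray, let go (x of offcut in the frame of tray between -0.09 and 0.09 m and y of offcut in the frame of tray between -0.07 and 0.07 m and z of offcut in the frame of tray below 0.04 m and linear speed of offcut below 0.03 m/s and contact force between offcut and the fingers below 0.05 N), for 0.2 s.
2. the board lies flat on the bed, flush against the long fence and the end stop (x of board in the frame of jig_corner between -0.03 and -0.025 m and y of board in the frame of jig_corner between -0.0825 and -0.0775 m and z of board in the frame of jig_corner between -0.003 and 0.003 m and angle between the x axis of board and the y axis of jig, either way round below 0.02 rad and angle between board's own z axis and vertical below 0.03 rad), for 0.2 s.
3. the hold-down arm lies across the board (value of joint holdarm above 1.4 rad), for 0.2 s.
At the end, for the whole second after the job is handed in: The offcut lies in the tray; the board lies flat on the jig's bed, long side within 2.5 mm of the long fence, end within 2.5 mm of the end stop, square to within 0.02 rad; the hold-down arm is turned beyond 1.4 rad, over the board; all at rest (all of step 1 and all of step 2 and value of joint holdarm above 1.4 rad and linear speed of board below 0.02 m/s and velocity of joint holdarm between -0.05 and 0.05 rad/s); the robot touches nothing.
It fails at once if the mug is moved by more than 30 mm (distance of mug from where it was at the start of the episode above 0.03 m).
It fails at once if the canister is moved by more than 30 mm (distance of canister from where it was at the start of the episode above 0.03 m).
It fails at once if the mallet is moved by more than 30 mm (distance of mallet from where it was at the start of the episode above 0.03 m).
It fails at once if the square is moved by more than 30 mm (distance of square from where it was at the start of the episode above 0.03 m).
It also fails if it takes over 72 s, if anything falls off the work surface, if the arm or the gripper's body presses on something with over 40 N, if the wrist force passes 120 N, or if a joint passes its speed limit or range.

ROBOT

A 6-joint arm with a two-finger parallel gripper is mounted at the origin on the work surface. World frame = base frame: x ahead of the robot, y to its left, z up, the work surface at z = 0. Lengths are in m, angles in rad, forces in N, time in s.
With the tool pointing down it reaches from about 0.35 to 0.8 m from the base axis. Payload 7.3 kg.
Tool frame: the origin (TCP) lies between the finger pads; the fingertips stand 25 mm ahead of it and the grasp point (between the pads) lies 6 mm ahead of it (r.tip_extent is the distance from the TCP to the fingertips, in m); z points along the fingers, y is the line along which they close (so a half turn about z gives the same grasp; the last joint's range is limited). The gripper opens to 85 mm and grips with 20 to 120 N. Pads are 22 mm wide; open, the fingers measure 114 mm over their backs; the gripper's body (76 mm by 85 mm) begins 54 mm behind the grasp point. The pads swing forward as they close: fully open they stand 13 mm farther back than shut.
Start: joints at [1.047, 0.342, 1.524, -0, 1.275, -0.146], TCP at [0.194, 0.488, 0.256] pointing down, gripper open.
Joint ranges: [-2.53, 2.53], [-0.77, 2.02], [0.04, 2.7], [-1, 4.14], [0.28, 2.66], [-3.11, 3.11]. Speed limits (rad/s): [2.57, 2.57, 3.14, 3.14, 3.14, 3.14].

INTERFACE

Orientations are given as a unit quaternion [x, y, z, w].
In Python, from workcell import r, command_gripper, optics gives the robot as it stands. The module is installed in compiled form; this text tells all that it offers. Calls block until the motion is done:
- r.reach(position, orientation): joint-space move of the TCP to a pose.
- r.move_straight(position, orientation=None, speed=0.15, max_force=None): straight line of the TCP; orientation=None keeps the orientation; speed is the mean speed in m/s. With max_force (N) it stops when the force on the tool has changed by that much, and returns True; else False.
- r.movej(angles): joint-space move.
- command_gripper(opening, force=None): finger opening in m; force is the grip in N (None keeps the last); returns when the fingers have stopped.
- r.hold(seconds).
- r.solve_ik(position, orientation): joint angles nearest the present ones, or None.
- r.read_state(): the state.
- optics.get_image(name): name is "scene" or "top"; returns (picture, depth): 480x640x3 uint8, red, green, blue; 480x640 float32, m along the optical axis (not along the pixel's ray), 0 where there is no reading.
- optics.camera_model(name): a dict with "K" (3x3 intrinsics, pixels), "R" (3x3) and "t" (3): a world point X has camera coordinates R X + t. Camera axes: x right, y down, z forward; pixel columns grow to the right and rows downward; lengths in m; the calibration is good to about 2 mm. A picture is of the moment at which its call begins. camera_model takes no time and is no camera call.
A pose or a line that the arm cannot do raises r.PlanningError and nothing moves.
- r.finish_job(): hands the job in; it is judged then, once.
The state is a dict: "time_s": time; "joint_positions": joint angles; "dq": joint speeds; "tau": joint torques, N m; "eef_pos": TCP position; "eef_rot": TCP orientation; "contact_force": force on the tool from outside, world axes, zero at the start; "torque": the same for the moment, N m; "grip_width": finger opening in m; "grip_force": force on a finger pad.
Only numpy, scipy, OpenCV 4.12 (cv2) and the standard library are available. Lean on these libraries where they do the work, as an engineer would, in place of code of your own. Each camera call takes 0.05 s, during which the arm holds its last target. There are 200 camera calls.

## Working session

There is one attempt and no reset: what is moved stays moved. The work goes in short steps, each a Python script; the robot and the scene stay as the last script left them, time stands still between calls to the robot, and variables do not carry over. Pictures are saved under pics/ and viewed, at most 10 in all, crops included, and the job is handed in when it is done.

```bash
mkdir -p pics; python3 - <<'E'
from workcell import r,optics
import cv2,numpy as np
for n in("top","scene"):
    p,d=optics.get_image(n); cv2.imwrite(f"pics/{n}0.png",p[:,:,::-1]); np.savez(f"{n}0.npz",p=p,d=d)
    c=optics.camera_model(n); print(n,c["K"].round(1).tolist(),c["R"].round(4).tolist(),c["t"].round(4).tolist(),(-c["R"].T@c["t"]).round(3))
s=r.read_state();print(s["time_s"],s["eef_pos"],s["eef_rot"],r.tip_extent)
E
```

```text
top [[560.5, 0.0, 315.6], [0.0, 560.5, 230.3], [0.0, 0.0, 1.0]] [[-0.0184, -0.9998, -0.0098], [-0.9933, 0.0194, -0.1137], [0.1139, 0.0076, -0.9935]] [0.0309, 0.5819, 1.3595] [0.424 0.009 1.417]
scene [[509.1, 0.0, 319.7], [0.0, 509.1, 229.5], [0.0, 0.0, 1.0]] [[0.8399, 0.5427, 0.009], [0.4426, -0.6751, -0.5901], [-0.3142, 0.4996, -0.8072]] [-0.4928, -0.1941, 1.7129] [ 1.038 -0.719  1.273]
0.1 [0.19346722 0.48771554 0.25571269] [ 1.87777100e-01  9.82211443e-01 -6.24770352e-04 -2.27274637e-04] 0.025
```

View pics/top0.png

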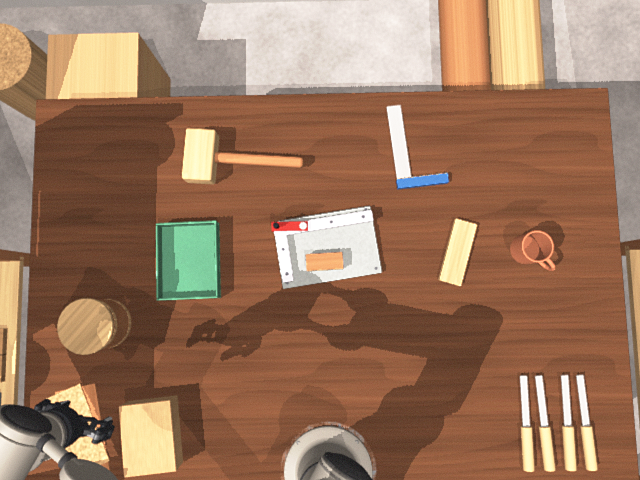

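View pics/scene0.png

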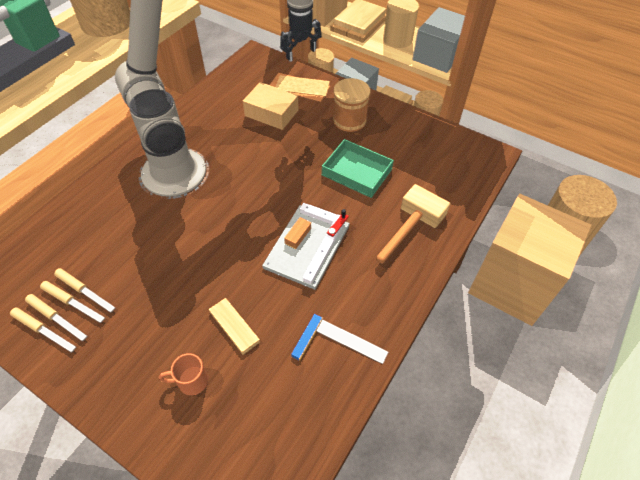

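Top view: the jig is at about (328,248) with the fence at the image top (+x) and the end stop at left (+y). The offcut is at (323,261), the tray (188,260), the board (458,252) and the knob (277,226). The scene view agrees.

```bash
cat > h.py <<'E'
from workcell import r,optics,command_gripper
import cv2,numpy as np
from scipy.spatial.transform import Rotation as Ro
def world(n,d):
    c=optics.camera_model(n);v,u=np.mgrid[:480,:640]
    X=np.stack([(u-c["K"][0,2])/c["K"][0,0]*d,(v-c["K"][1,2])/c["K"][1,1]*d,d],-1)
    return (X-c["t"])@c["R"]
def rect(W,m):
    """largest blob of mask -> centre xy, long side, short side, angle of the long side, median z"""
    k,l,s,_=cv2.connectedComponentsWithStats(m.astype(np.uint8),connectivity=8)
    i=1+s[1:,4].argmax();P=W[l==i]
    c,(w,h),a=cv2.minAreaRect(P[:,:2].astype(np.float32));a=np.radians(a)
    if h>w:w,h,a=h,w,a+np.pi/2
    a=(a+np.pi/2)%np.pi-np.pi/2
    return np.array(c),w,h,a,np.median(P[:,2]),len(P)
def box(u0,u1,v0,v1):
    m=np.zeros((480,640),bool);m[v0:v1,u0:u1]=1;return m
def look(n="top"):
    p,d=optics.get_image(n);return p,cv2.cvtColor(p,cv2.COLOR_RGB2HSV),world(n,d)
def down(yaw):  # tool z down, finger-closing line (tool y) at 'yaw' from world x
    return Ro.from_matrix(np.column_stack([np.cross([np.cos(yaw),np.sin(yaw),0],[0,0,-1]),[np.cos(yaw),np.sin(yaw),0],[0,0,-1]])).as_quat()
E
cat > m.py <<'E'
from h import *
f=np.load("top0.npz");p=f["p"];W=world("top",f["d"]);H=cv2.cvtColor(p,cv2.COLOR_RGB2HSV);z=W[...,2]
h,s,v=[H[...,i].astype(int) for i in range(3)]
print("bench z",np.percentile(z[310:360,520:600],[5,50,95]))
J=box(262,395,195,300)
for nm,m in dict(bed=J&(z>.010)&(z<.026)&(s<60),bars=J&(z>.033)&(z<.047)&(s<60),jig=J&(z>.01),
  offcut=box(295,350,243,280)&(z>.04)&(z<.06),board=box(430,490,205,295)&(z>.012)&(z<.03),
  tray=box(140,230,205,310)&(z>.035)&(z<.06),arm=J&(s>150)&((h<6)|(h>174))&(z>.04)&(z<.065),
  knob=box(262,300,210,240)&(z>.066)).items():
    try:
        q=rect(W,m);print(nm,q[0].round(4),*[round(float(x),4) for x in q[1:]])
    except Exception as e:print(nm,e)
for y in range(212,270,3):print(y,(z[y,270:310:2]*1000).round().astype(int))
E
python3 m.py
```

```text
bench z [-0.00384093  0.00091229  0.00597313]
bed [ 0.5226 -0.0094] 0.25 0.1304 -1.4263 0.0188 3965.0
bars [ 0.5538 -0.0038] 0.2622 0.1274 -1.255 0.0408 1254.0
jig [ 0.5276 -0.0072] 0.2532 0.2005 -1.4223 0.0209 6770.0
offcut [0.5045 0.0009] 0.0899 0.0411 -1.5279 0.0508 620.0
board [ 0.5233 -0.3329] 0.1611 0.057 -0.3051 0.0207 1461.0
tray [0.5138 0.3393] 0.1899 0.1522 0.0221 0.0451 704.0
arm [0.592  0.0937] 0.0715 0.0232 1.57 0.0521 215.0
knob [0.5124 0.0618] 0.2057 0.0126 0.5969 0.0817 32.0
212 [-2  5 -3  5 -1 -2  3 -3 -4  3  0 -1 -2  6  1  2  0  2 -4  6]
215 [   2   -1    2    2    4    3   10   -1    4    1    1    2 1417    3
   -5    3    4    1   -1    0]
218 [ 2  3  4  2  2  3  1  0 -2  2  1 -2  4 18 24 17 16 16 21 17]
221 [ 4 -8 -1 19 16 25 16 21 14 20 21 17 19 50 48 50 48 53 54 42]
224 [   0   51 1417   81   84   54   50   50   53   55   47   49   55   51
   50   46   57   50 1417   39]
227 [-1 54 85 79 65 51 54 55 55 56 48 55 57 52 54 51 59 58 56 40]
230 [  -1   55   53   53   52   51   48   55   52   54 1417   53   55   52
   51   46   55   52   53   37]
233 [ 7  0 37 42 39 42 42 39 44 42 38 41 40 29 22 16 14 21 20 14]
236 [ 2  1  7 45 42 40 39 39 33 20 19 17 16 17 19 26 17 15 19 17]
239 [ 0 -2 -6 44 38 43 39 35 40 28  8 18 18 28 21 18 20 21 27 21]
242 [ 3 -1  2 20 44 49 42 46 38 23 22 18 20 20 24 18 20 22 19 15]
245 [ 5 -2  2 16 42 41 40 40 42 13 18 22 17 21 18 20 19 18 19 18]
248 [ 2  5 -5 -2 40 37 45 46 40 30 19 19 23 22 16 21 18 16 19 19]
251 [ 2 -2 -2 -2 39 40 43 41 43 45 19 17 19 15  8 25 19 22 17 19]
254 [ 1  0 -5 -1 18 43 42 41 40 39 20 16 15 19 17 19 22 15 49 55]
257 [ 0  1 -3  3 19 44 40 39 45 41 19 21 18 14 17 17 17 17 51 50]
260 [ 6  6 -1 -2 16 41 37 45 38 41 25 20 21 21 26 18 17 16 53 49]
263 [ 5  5 -2  1  3 42 45 38 40 40 39 14 18 15 17 16 24 16 46 48]
266 [ 2  3 -1  6 -4 34 40 41 38 38 40 19 18 15 22 17 22 19 50 48]
269 [ 0  6  1  1  9 16 44 37 43 37 42 17 19 20 21 18 19 20 53 55]
```

```bash
cat >> h.py <<'E'
def cast(n,uv,z):
    c=optics.camera_model(n);uv=np.asarray(uv,float).reshape(-1,2)
    d=np.column_stack([(uv-c["K"][:2,2])/np.diag(c["K"])[:2],np.ones(len(uv))])@c["R"]
    o=-c["R"].T@c["t"];return o+d*((z-o[2])/d[:,2])[:,None]
E
cat > m2.py <<'E'
from h import *
f=np.load("top0.npz");p=f["p"];d=cv2.medianBlur(f["d"],5);W=world("top",d);z=W[...,2]
H=cv2.cvtColor(p,cv2.COLOR_RGB2HSV);s=H[...,1].astype(int);h=H[...,0].astype(int)
yaw=.1445
for it in range(3):
    R=np.array([[np.cos(yaw),-np.sin(yaw)],[np.sin(yaw),np.cos(yaw)]]);c0=np.array([.525,-.008])
    def pts(m,zz):
        v,u=np.nonzero(m);return (cast("top",np.column_stack([u,v]),zz)[:,:2]-c0)@R
    J=box(262,395,195,300)
    B=pts(J&(z>.029)&(z<.047)&(s<70),.040)
    G=pts(J&(z>.009)&(z<.028)&(s<70),.018)
    def edge(P,a,lo,hi,fn):   # extreme of other coordinate per 5 mm bin of coordinate a
        q=[]
        for b in np.arange(lo,hi,.005):
            k=P[(P[:,a]>=b)&(P[:,a]<b+.005),1-a]
            if len(k)>2:q.append((b+.0025,fn(k)))
        q=np.array(q);t=np.polyfit(q[:,0],q[:,1],1);e=np.abs(q[:,1]-np.polyval(t,q[:,0]));q=q[e<=np.median(e)*2.5]
        t=np.polyfit(q[:,0],q[:,1],1);return t,np.median(q[:,1])
    F=B[(B[:,0]>.02)];E=B[B[:,1]>.07]
    tf,xf=edge(F,1,-.11,.03,np.min)
    te,ye=edge(E,0,-.06,.02,np.min)
    tg,xg=edge(G,1,-.11,.11,np.min)
    ty,yg=edge(G,0,-.07,.03,np.min)
    print("yaw",round(yaw,4),"fence in",tf[0].round(4),xf.round(4),"stop in",te[0].round(4),ye.round(4),"bed -x",tg[0].round(4),xg.round(4),"bed -y",ty[0].round(4),yg.round(4))
    yaw+=np.mean([-tf[0],-tg[0]])*.8
K=cast("top",[[277,226]],.0815);print("knob guess",K)
m=box(262,300,210,240)&(p.max(-1)<60);v,u=np.nonzero(m);print("dark",len(u),u.mean(),v.mean(),u.min(),u.max(),v.min(),v.max())
k=cast("top",[[u.mean(),v.mean()]],.0785)[0,:2];print(k,(k-c0)@R)
cv2.imwrite("pics/jig.png",cv2.resize(p[195:300,255:405,::-1],None,fx=5,fy=5,interpolation=cv2.INTER_NEAREST))
E
python3 m2.py
```

```text
yaw 0.1445 fence in -0.0029 0.0619 stop in -0.0089 0.095 bed -x 0.0004 -0.0672 bed -y -0.0034 -0.1246
yaw 0.1455 fence in -0.0023 0.0619 stop in -0.0099 0.095 bed -x 0.0019 -0.0673 bed -y -0.0044 -0.1245
yaw 0.1457 fence in -0.0022 0.0619 stop in -0.01 0.095 bed -x 0.0021 -0.0673 bed -y -0.0046 -0.1245
knob guess [[0.58906501 0.11205014 0.0815    ]]
dark 15 275.93333333333334 225.06666666666666 274 278 223 227
[0.59175116 0.11482752] [0.08387179 0.11183845]
```

View pics/jig.png

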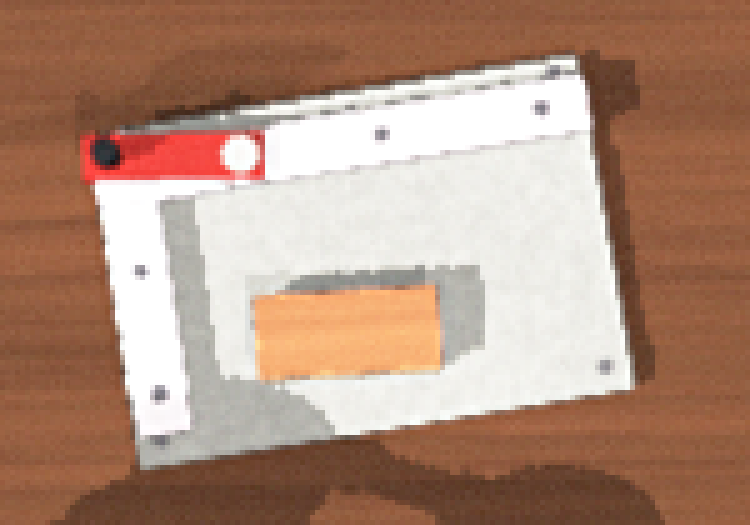

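```bash
cat >> h.py <<'E'
YJ=.1455
RJ=np.array([[np.cos(YJ),-np.sin(YJ)],[np.sin(YJ),np.cos(YJ)]])
OJ=np.array([.525,-.008])+RJ@[.0165,-.001]
def jw(x,y,z): return np.append(OJ+RJ@[x,y],z)      # jig -> world, z over bench
def toj(w): return (np.asarray(w)[:2]-OJ)@RJ
def ori(pos,yaw):
    """down() or its half turn, whichever needs less joint motion"""
    q0=r.read_state()["joint_positions"];best=None
    for y in(yaw,yaw+np.pi):
        q=r.solve_ik(pos,down(y))
        if q is not None:
            c=np.abs(np.array(q)-q0).max()
            if best is None or c<best[0]:best=(c,y)
    return down(best[1])
def st(m=""):
    s=r.read_state();print(m,"t",round(s["time_s"],2),"p",np.round(s["eef_pos"],4),"F",np.round(s["contact_force"],1),"w",round(s["grip_width"],4),"g",round(s["grip_force"],1))
E
cat > a.py <<'E'
from h import *
o=np.array([.5045,.0009]);a=.043
q=ori([*o,.15],a);r.reach([*o,.15],q)
command_gripper(.06)
print(r.move_straight([*o,.049],speed=.12,max_force=15));st("down")
command_gripper(.03,40);st("grip")
r.move_straight([*o,.15],speed=.2);st("up")
t=np.array([.5138,.3393]);q=ori([*t,.15],.022);r.reach([*t,.15],q)
print(r.move_straight([*t,.038],speed=.12,max_force=10));st("tray")
command_gripper(.06);r.move_straight([*t,.15],speed=.25);st("out")
p,H,W=look();cv2.imwrite("pics/a.png",p[180:330,130:400,::-1])
m=box(160,216,225,298)&(H[...,0]<25)&(H[...,1]>80);print(rect(W,m))
E
python3 a.py
```

```text
False
down t 3.58 p [0.505  0.0008 0.0495] F [0.5 0.3 0.4] w 0.0602 g 0.0
grip t 3.88 p [0.5052 0.0008 0.0499] F [0.8 0.1 5.7] w 0.0395 g 41.5
up t 4.54 p [0.5038 0.001  0.1492] F [ 0.2  0.6 -1. ] w 0.0393 g 40.7
True
tray t 6.75 p [0.5131 0.3383 0.037 ] F [-0.3 -0.5  4.2] w 0.0395 g 41.5
out t 7.69 p [0.5136 0.3392 0.1499] F [-0.2  1.  -0.3] w 0.0599 g 0.0
(array([0.48569727, 0.1871464 ]), 0.3726593255996704, 0.05614235997200012, np.float64(1.3853877174938525), np.float64(0.0372969247976812), 533)
```

```bash
cat > b.py <<'E'
from h import *
p,H,W=look("scene")
o=np.array([.5233,-.3329]);a=-.3051+np.pi/2
q=ori([*o,.15],a);r.reach([*o,.15],q);command_gripper(.075)
print(r.move_straight([*o,.024],speed=.1,max_force=12));st("down")
command_gripper(.04,50);st("grip")
r.move_straight([*o,.13],speed=.2);st("up")
t=jw(-.0145,-.012,.13);q=ori(t,YJ);r.reach(t,q);st("over")
p,H,W=look();cv2.imwrite("pics/b.png",cv2.resize(p[180:330,130:400,::-1],None,fx=2.5,fy=2.5))
E
python3 b.py
```

```text
False
down t 11.89 p [ 0.5237 -0.3332  0.0247] F [ 0.1 -0.5 -0.3] w 0.0751 g 0.0
grip t 12.21 p [ 0.5237 -0.3332  0.0249] F [-1.2  0.6  6.1] w 0.0537 g 54.1
up t 12.89 p [ 0.5226 -0.3324  0.1287] F [-0.1  0.5 -2.7] w 0.0541 g 53.4
over t 14.25 p [ 0.5288 -0.021   0.1295] F [-0.4  0.5 -1.6] w 0.0538 g 53.4
```

View pics/b.png

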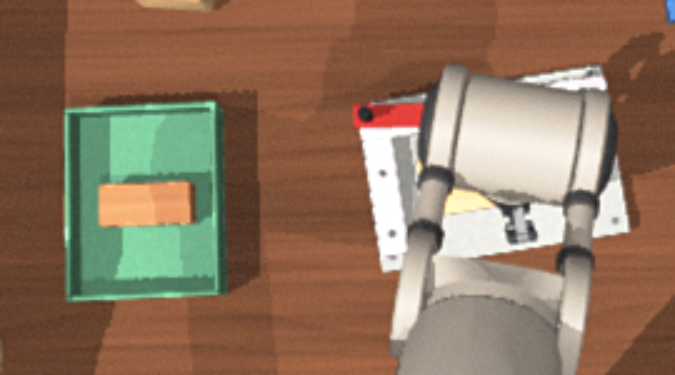

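```bash
cat > c.py <<'E'
from h import *
print(r.move_straight(jw(-.0145,-.012,.0435),speed=.08,max_force=8));st("set")
command_gripper(.073);r.move_straight(jw(-.0145,-.012,.11),speed=.2);st("rel")
def push(start,end,opening,yaw,F,z=.048):
    a=jw(*start,.11);q=ori(a,yaw);r.reach(a,q);command_gripper(opening)
    d=r.move_straight(jw(*start,z),speed=.12,max_force=12);st("down %s"%d)
    if d: return
    d=r.move_straight(jw(*end,z),speed=.04,max_force=F);st("push %s"%d);print("jig",toj(r.read_state()["eef_pos"]).round(4))
    e=np.array(end);b=toj(r.read_state()["eef_pos"]);u=np.array(start)-end;u=u/np.linalg.norm(u)
    r.move_straight(jw(*(b+.015*u),z),speed=.08);r.move_straight(jw(*(b+.015*u),.11),speed=.2)
push((-.070,-.012),(-.012,-.012),.04,YJ+np.pi/2,12)
push((.015,-.122),(.015,-.066),.0,YJ,12)
r.reach(jw(-.15,-.012,.2),ori(jw(-.15,-.012,.2),YJ))
p,H,W=look();cv2.imwrite("pics/c.png",cv2.resize(p[195:300,255:405,::-1],None,fx=5,fy=5,interpolation=cv2.INTER_NEAREST));st()
E
python3 c.py
```

```text
False
set t 15.53 p [ 0.5293 -0.0206  0.0439] F [-0.1 -0.9 -1.3] w 0.0539 g 53.4
rel t 16.34 p [ 0.5289 -0.0206  0.1103] F [-1.1 -0.2 -0.9] w 0.073 g 0.0
down False t 18.79 p [ 0.4743 -0.0287  0.0483] F [ 0.2 -0.2 -0.1] w 0.0402 g 0.0
push True t 19.98 p [ 0.5243 -0.021   0.0474] F [ 0.4 -0.1  0.2] w 0.0401 g 0.0
jig [-0.019  -0.0118]
down False t 23.18 p [ 0.5744 -0.1253  0.0484] F [-0.9  0.4  0.4] w -0.0 g 0.0
push True t 24.23 p [ 0.5675 -0.0808  0.048 ] F [-0.4 -2.1  1.4] w -0.0003 g 1.1
jig [ 0.015  -0.0772]
 t 25.91 p [ 0.3959 -0.0406  0.1995] F [-0.3  0.  -0.7] w 0.0002 g 0.0
```

View pics/c.png

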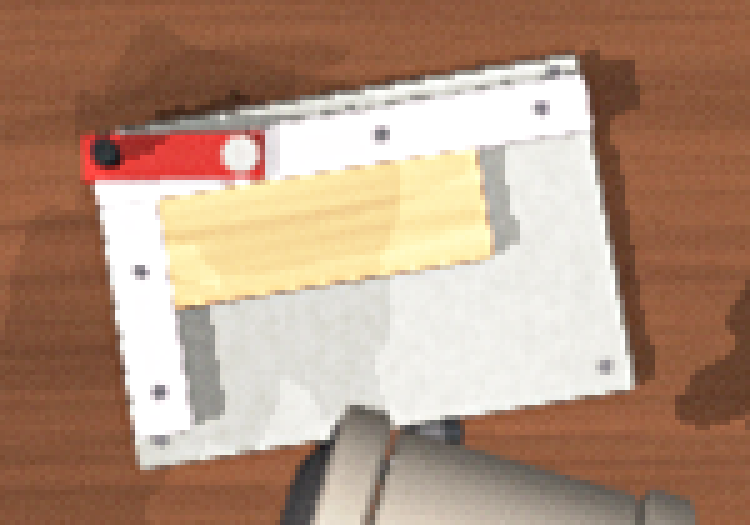

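The board looks home on both fences. I'll nudge it once more in x, measure it, then cage the knob between the fingers and swing the arm.

```bash
sed -i '/^push((/d;/^r.reach/d;/^p,H/d;/^print(r.move/d;/^command_gripper(.073/d' c.py; cat > d.py <<'E'
from c import *
push((-.050,.015),(-.012,.015),.04,YJ+np.pi/2,15)
P=lambda t:jw(.058-.065*np.sin(t),.05+.065*np.cos(t),.081)
T=np.linspace(-.145,1.67,8)
def chain(off):
    q=[]
    for t in T:
        s=r.solve_ik(P(t),down(t+YJ+off));q.append(s)
    return q
best=None
for off in(0,np.pi):
    q=chain(off)
    if any(x is None for x in q):print(off,"none");continue
    q=np.array(q);print(off,q[:,5].round(2))
    if np.abs(np.diff(q[:,5])).max()<1 and (best is None or np.abs(q[:,5]).max()<best[0]):best=(np.abs(q[:,5]).max(),off)
off=best[1]
up=P(T[0])+[0,0,.06];r.reach(up,down(T[0]+YJ+off));command_gripper(.027)
d=r.move_straight(P(T[0]),speed=.08,max_force=6);st("on knob %s"%d)
if not d:
    for t in T[1:]:
        d=r.move_straight(P(t),down(t+YJ+off),speed=.06,max_force=10);st("%.2f %s"%(t,d))
        if d:break
E
python3 d.py
```

```text
down False t 28.33 p [0.4901 0.001  0.0483] F [-0.3 -0.  -0.3] w 0.0399 g 0.0
push True t 29.1 p [0.5205 0.0057 0.0474] F [ 0.4  0.  -0.8] w 0.0399 g 0.0
jig [-0.019   0.0152]
0 [ 0.07 -0.19 -0.46 -0.74 -1.02 -1.31 -1.6  -1.89]
3.141592653589793 [-3.08  2.95  2.68  2.4   2.12  1.83  1.54  1.25]
on knob False t 32.19 p [0.592  0.1163 0.0814] F [ 0.4  0.6 -0.1] w 0.0269 g 0.0
0.11 False t 32.62 p [0.5754 0.1142 0.0817] F [ 0.7 -0.  -0.8] w 0.0269 g 0.0
0.37 False t 33.06 p [0.5598 0.1078 0.0812] F [ 0.4  0.2 -0.4] w 0.0268 g 0.0
0.63 False t 33.49 p [0.5464 0.0977 0.0811] F [ 0.4 -0.4 -0.1] w 0.0271 g 0.0
0.89 False t 33.92 p [0.536  0.0845 0.081 ] F [ 0.1 -0.   0.2] w 0.0272 g 0.0
1.15 False t 34.36 p [0.5293 0.0691 0.081 ] F [ 0.  -0.6  0.6] w 0.0267 g 0.0
1.41 False t 34.79 p [0.5268 0.0525 0.081 ] F [-0.  -0.9  0.8] w 0.0271 g 0.0
1.67 False t 35.23 p [0.5286 0.0358 0.081 ] F [-0.3 -0.3 -0.1] w 0.0266 g 0.0
```

```bash
cat > e.py <<'E'
from h import *
s=r.read_state()["eef_pos"];b=np.array(s)+np.append(RJ@[0,.005],0)
r.move_straight(b,speed=.05);r.move_straight(b+[0,0,.08],speed=.2)
w=jw(-.16,-.01,.25);r.reach(w,ori(w,YJ));st()
p,H,W=look();cv2.imwrite("pics/e.png",cv2.resize(p[195:300,255:405,::-1],None,fx=5,fy=5,interpolation=cv2.INTER_NEAREST))
h,s,v=[H[...,i].astype(int) for i in range(3)];z=W[...,2]
q=rect(W,box(262,395,195,300)&(s>150)&((h<6)|(h>174)));print("arm",q[0],q[1:5],"theta",(q[3]-YJ))
q=rect(W,box(280,365,215,262)&(h>14)&(h<30)&(s>70)&(z<.05));print("board",toj(q[0]),q[1:5],"want y ang",YJ)
E
python3 e.py
```

```text
t 37.33 p [ 0.3846 -0.0396  0.2494] F [ 0.4 -0.  -0.2] w 0.0271 g 0.0
arm [0.50394315 0.03666651] (0.1677745282649994, 0.024319801479578018, np.float64(0.18622485153039658), np.float64(0.05247220713303666)) theta 0.040724851530396594
board [ 0.01802457 -0.01421936] (0.1051216870546341, 0.054539527744054794, np.float64(-1.4220861438941714), np.float64(0.038653032840744284)) want y ang 0.1455
```

View pics/e.png

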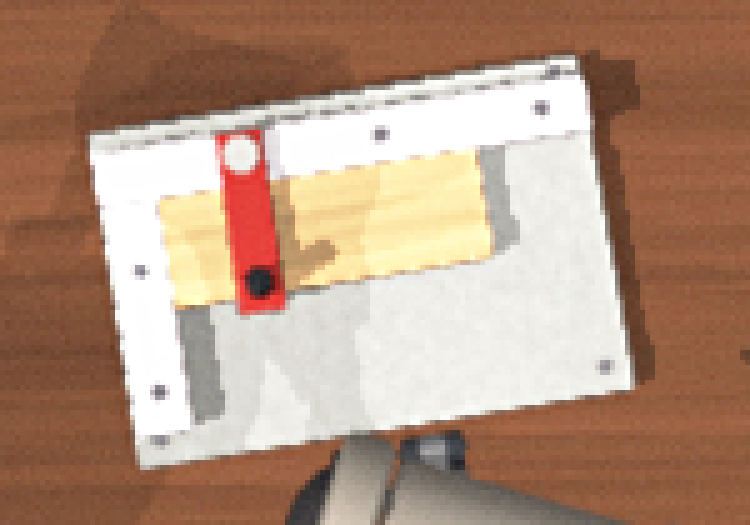

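The arm lies square across the board. I'll check the board's end gap along pixel rows before handing in.

```bash
python3 - <<'E'
import cv2,numpy as np
from h import cast,toj
p=cv2.imread("pics/e.png")[2::5,2::5]  # crop origin (255,195)
for v in(43,47,51,55):
    print(v,[tuple(int(c) for c in p[v,u]) for u in range(28,40)])
g=lambda u,v:toj(cast("top",[[u+255,v+195]],.038)[0])
H=cv2.cvtColor(p,cv2.COLOR_BGR2HSV);m=(H[...,1]>60)&(H[...,0]>14)&(H[...,0]<30)
for v in(33,37,41,45,48):
    u=[k for k in range(28,105) if m[v,k]];print(v,g(min(u)-.5,v)[1].round(4),g(max(u)+.5,v)[1].round(4))
E
```

```text
43 [(255, 255, 255), (255, 255, 255), (255, 255, 255), (243, 238, 245), (176, 230, 251), (165, 230, 253), (165, 230, 252), (167, 230, 252), (169, 233, 253), (167, 230, 252), (165, 230, 252), (167, 230, 252)]
47 [(255, 255, 255), (255, 255, 255), (255, 255, 255), (255, 255, 255), (225, 231, 242), (162, 224, 250), (162, 229, 252), (163, 229, 252), (162, 227, 252), (151, 216, 246), (151, 211, 244), (149, 211, 244)]
51 [(255, 255, 255), (255, 255, 255), (255, 255, 255), (255, 255, 255), (255, 255, 255), (240, 253, 255), (184, 244, 255), (183, 242, 254), (182, 241, 254), (181, 241, 254), (178, 240, 254), (161, 226, 251)]
55 [(202, 194, 200), (252, 250, 251), (255, 255, 255), (255, 255, 255), (255, 255, 255), (236, 232, 240), (173, 233, 253), (174, 238, 254), (182, 243, 254), (180, 241, 254), (182, 242, 254), (184, 243, 254)]
33 -0.0024 -0.0659
37 0.0384 -0.0642
41 0.0937 -0.0649
45 0.0928 -0.0657
48 0.094 -0.0668
```

```bash
python3 -c "
from workcell import r
print(r.finish_job())"
```

```text
the job is handed in; nothing more can be done
None
```

I handed the job in at about 37 s of the 72 s allowed, but no verdict came back. The offcut is in the tray, the board shows no visible gap at the fence or the end stop, the red arm is square across it, and the robot never went near the mug, canister, mallet or try square.

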